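Weigh the charge and pour it into the kneader's hopper

ROBOT

A 6-joint arm with a two-finger parallel gripper is mounted at the origin on the work surface. World frame = base frame: x ahead of the robot, y to its left, z up, the work surface at z = 0. Lengths are in mm, angles in rad, forces in N, time in s.
With the tool pointing down it reaches from about 325 to 875 mm from the base axis. Payload 4.4 kg.
Tool frame: the origin (TCP) lies on the centre line of the jaws, within the pads' length; the fingertips stand ahead of it and the grasp point (between the pads) lies 6 mm ahead of it (ctrl.tcp_to_tips is the z of the fingertips in the tool frame, in mm); z points along the fingers, y is the line along which they close (so a half turn about z gives the same grasp; the last joint's range is limited). The gripper opens to 85 mm and grips with 20 to 120 N. Pads are 22 mm wide; open, the fingers measure 114 mm over their backs; the gripper's body (76 mm by 85 mm) begins 54 mm behind the grasp point. The pads swing forward as they close: fully open they stand 13 mm farther back than shut.
Start: joints at [1.177, 0.207, 1.542, -0, 1.393, -0.15], TCP at [138.81, 557.996, 256.282] pointing down, gripper open.
Joint ranges: [-2.73, 2.73], [-0.86, 2.22], [0.23, 2.46], [-1.11, 4.25], [0.08, 2.63], [-2.82, 2.82]. Speed limits (rad/s): [2.79, 2.79, 3.14, 3.14, 3.14, 3.14].

INTERFACE

Orientations are given as a 3x3 rotation matrix whose columns are the frame's x, y, z axes.
In Python, from plant import ctrl, sensors, optics gives the robot as it stands. Calls block until the motion is done:
- ctrl.move_ptp(position, orientation): joint-space move of the TCP to a pose.
- ctrl.move_l(position, rot=None, vel=150, threshold=None): straight line of the TCP; rot=None keeps the orientation; vel is the mean speed in mm/s. With threshold (N) it stops when the force on the tool has changed by that much, and returns True; else False.
- ctrl.set_joints(angles): joint-space move.
- ctrl.gripper_to(opening, force=None): finger opening in mm; force is the grip in N (None keeps the last); returns when the fingers have stopped.
- ctrl.hold(seconds).
- ctrl.solve_ik(position, orientation): joint angles nearest the present ones, or None.
- sensors.read_state(): the state.
- optics.grab_frame(name): name is "side" or "top" or "wrist"; returns (picture, depth): 384x512x3 uint8, red, green, blue; 384x512 float32, mm along the optical axis (not along the pixel's ray), 0 where there is no reading.
- optics.camera_params(name): a dict with "mtx" (3x3 intrinsics, pixels), "R" (3x3) and "t" (3): a world point X has camera coordinates R X + t; the wrist camera has in their place "T_tool_cam" (4x4, takes a point from camera to tool coordinates, whose origin is the TCP and whose axes are the flange's). Camera axes: x right, y down, z forward; pixel columns grow to the right and rows downward; lengths in mm; the calibration is good to about 2 mm. A picture is of the moment at which its call begins: read the wrist's pose just before it. camera_params takes no time and is no camera call.
A pose or a line that the arm cannot do raises ctrl.MotionError and nothing moves.
- ctrl.finish_job(): hands the job in; it is judged then, once.
The state is a dict: "t": time; "q": joint angles; "qvel": joint speeds; "tau": joint torques, N m; "eef_pos": TCP position; "eef_rot": TCP orientation; "force": force on the tool from outside, world axes, zero at the start; "wrist_torque": the same for the moment, N m; "grip_width": finger opening in mm; "grasp_force": force on a finger pad.
Only numpy, scipy, OpenCV 4.12 (cv2) and the standard library are available. Lean on these libraries where they do the work, as an engineer would, in place of code of your own. Each camera call takes 0.05 s, during which the arm holds its last target. There are 200 camera calls.

TASK

Take the tall cup of polymer pieces out of the rack, stand it gently on the balance pan and let go of it so that the full charge is weighed. Then take it again, pour all eight pieces from it into the kneader's feed hopper, and stand the empty cup upright on the pan once more, fully on it, and let go. Do not spill, and leave the short beaker, the jar, the tall bottle and the spanner where they are.

Things in the scene. Friction and masses are not known exactly. Their poses are not given: they have to be found in the camera images.
- cup: the tall cup: plain steel beaker, open on top, no handle, 95 mm high, outside diameter 56 mm at the foot, 60 mm at the rim, wall 3 mm, floor 5 mm, about 0.14 kg empty. It holds the eight pieces, none above its rim, and starts upright in one of the rack's wells, its upper 50 mm standing out. Origin at the centre of its underside, z up along its axis
- cup_rim (a point): centre of the tall cup's mouth, 95 mm above its underside
- rack: fixed grey rack: open box 85 mm (x) by 235 mm (y), 50 mm high, with three wells in a row along its y, each 75 by 72 mm inside, centres 77 mm apart; floor and walls 5 mm. Tall cup, short beaker and jar stand one in each well, in any order. Origin at the centre of its underside. Rack and balance may be in each other's place on the bench
- balance: fixed bench balance, white housing 180 mm (x) by 170 mm (y), 46 mm high, display strip near its -x edge, round steel pan above it; origin at the centre of its underside
- pan (a point): centre of the top face of the balance's round flat pan, 124 mm in diameter, 62 mm above the bench
- kneader: fixed lab kneader: grey block 130 mm square, 95 mm high, that carries the steel feed hopper; cream drive housing 270 mm (x) by 240 mm (y), 200 mm high, its near face 200 mm from the hopper's centre towards the kneader's +y; a drive neck, 70 mm thick, its axis 60 mm up, joins them. Origin on the bench under the hopper's centre
- hopper_mouth (a point): centre of the hopper's open square mouth, level with its rim, 170 mm above the bench; 120 mm square outside, 110 mm inside, walls 5 mm. Inside, the walls go straight down 30 mm, then slope in over 45 mm to a throat 50 mm square, its floor 120 mm below the rim. Axes as the kneader's
- short_beaker: bystander: short empty steel beaker, 70 mm high, 60 mm across the rim, in a well of the rack; origin at the centre of its underside
- jar: bystander: white jar with a steel cap, 58 mm across, 85 mm high, in a well of the rack; origin at the centre of its underside
- wash_bottle: bystander: tall white closed bottle, 68 mm across, 210 mm high, standing on the bench; origin at the centre of its underside
- spanner: bystander: steel spanner 170 mm long lying on the bench; origin at its underside near its middle, x along it
- piece0: polymer piece, one of eight alike: a plain off-white stubby capsule, 20 mm across and 28 mm long, 12 g, loose in the tall cup at the start; origin at its centre, x along its length
- piece1: polymer piece, one of eight alike: a plain off-white stubby capsule, 20 mm across and 28 mm long, 12 g, loose in the tall cup at the start; origin at its centre, x along its length
- piece2: polymer piece, one of eight alike: a plain off-white stubby capsule, 20 mm across and 28 mm long, 12 g, loose in the tall cup at the start; origin at its centre, x along its length
- piece3: polymer piece, one of eight alike: a plain off-white stubby capsule, 20 mm across and 28 mm long, 12 g, loose in the tall cup at the start; origin at its centre, x along its length
- piece4: polymer piece, one of eight alike: a plain off-white stubby capsule, 20 mm across and 28 mm long, 12 g, loose in the tall cup at the start; origin at its centre, x along its length
- piece5: polymer piece, one of eight alike: a plain off-white stubby capsule, 20 mm across and 28 mm long, 12 g, loose in the tall cup at the start; origin at its centre, x along its length
- piece6: polymer piece, one of eight alike: a plain off-white stubby capsule, 20 mm across and 28 mm long, 12 g, loose in the tall cup at the start; origin at its centre, x along its length
- piece7: polymer piece, one of eight alike: a plain off-white stubby capsule, 20 mm across and 28 mm long, 12 g, loose in the tall cup at the start; origin at its centre, x along its length
Mind the look-alikes: they are no part of the job. Leave any purple look-alike of the cup alone.

How it is judged:
By the outcome, as a careful person would: the job done as asked, in the order asked, and still so for the second after the job is handed in, with the robot touching nothing.
It also fails if it takes over 64 s, if anything falls off the work surface, if the arm or the gripper's body presses on something with over 40 N, if the wrist force passes 120 N, or if a joint passes its speed limit or range.

## Working session

There is one attempt and no reset: what is moved stays moved. The work goes in short steps, each a Python script; the robot and the scene stay as the last script left them, time stands still between calls to the robot, and variables do not carry over. Pictures are saved under pics/ and viewed, at most 13 in all, crops included, and the job is handed in when it is done.

```bash
ls; mkdir -p pics; python3 - <<'E'
from plant import ctrl, sensors, optics
import cv2,numpy as np
for n in("top","side"):
    im,d=optics.grab_frame(n); np.savez(f"pics/{n}0.npz",im=im,d=d)
    cv2.imwrite(f"pics/{n}0.png",im[:,:,::-1])
    p=optics.camera_params(n); print(n,p['mtx'].tolist(),(-p['R'].T@p['t']).round(),p['R'].round(2).tolist(),(d>0).mean())
print(ctrl.tcp_to_tips,optics.camera_params("wrist"))
print(sensors.read_state())
E
```

```text
pics
top [[421.2467077603163, 0.0, 255.67966315626364], [0.0, 421.2467077603163, 195.10460020360492], [0.0, 0.0, 1.0]] [ 430.  -21. 1148.] [[-0.02, -1.0, -0.02], [-0.99, 0.03, -0.16], [0.16, 0.02, -0.99]] 0.9961191813151041
side [[411.09850529789907, 0.0, 257.36196212145006], [0.0, 411.09850529789907, 187.21022173203045], [0.0, 0.0, 1.0]] [ 233. -901.  954.] [[0.93, -0.37, 0.02], [-0.22, -0.61, -0.76], [0.29, 0.7, -0.65]] 0.9960072835286459
25.0 {'mtx': array([[275.30757767,   0.        , 257.8366414 ],
       [  0.        , 275.30757767, 190.37159778],
       [  0.        ,   0.        ,   1.        ]]), 'T_tool_cam': array([[-4.94648664e-04, -9.61381609e-01, -2.75218382e-01,
         6.84507217e+01],
       [ 9.99999713e-01, -3.17475961e-04, -6.88300580e-04,
        -6.30716751e-01],
       [ 5.74344298e-04, -2.75218643e-01,  9.61381490e-01,
        -1.17722514e+02],
       [ 0.00000000e+00,  0.00000000e+00,  0.00000000e+00,
         1.00000000e+00]])}
{'t': 0.1, 'q': array([ 1.17650258e+00,  2.07364664e-01,  1.54280473e+00, -2.81217234e-05,
        1.39353046e+00, -1.50507839e-01]), 'qvel': array([-1.86124196e-04, -2.12995892e-03, -4.47149403e-03, -1.85107776e-03,
        3.25926710e-05, -1.26475438e-03]), 'tau': array([-8.54391947e-04, -3.84086609e+01, -2.92550200e+01, -3.50305081e-04,
        4.71957770e-03,  6.02785150e-06]), 'eef_pos': array([138.56816125, 557.39694765, 255.22788903]), 'eef_rot': array([[-9.70432186e-01,  2.41372655e-01, -7.83936049e-04],
       [ 2.41373756e-01,  9.70430257e-01, -1.95614216e-03],
       [ 2.88596034e-04, -2.08752490e-03, -9.99997779e-01]]), 'force': array([ 0.11129946,  1.29905895, -0.79823585]), 'wrist_torque': array([ 0.03648483,  0.0311629 , -0.01815972]), 'grasp_force': 0.0, 'grip_width': 85.52802854544417}
```

View pics/top0.png

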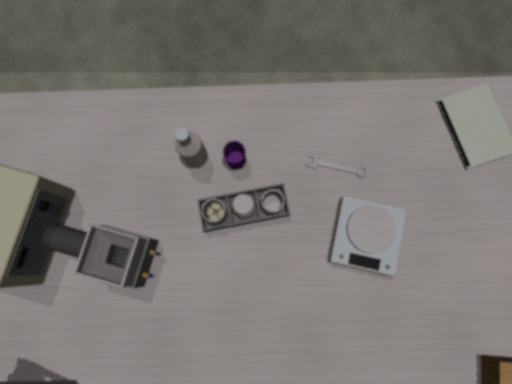

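View pics/side0.png

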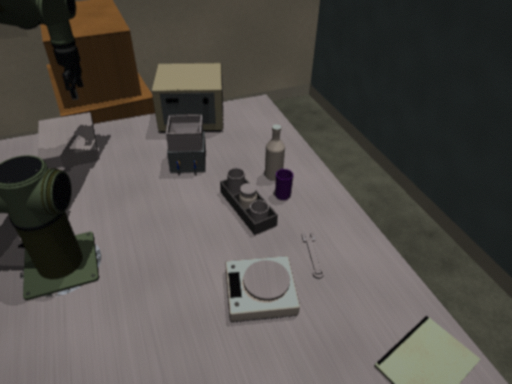

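Top view: the candidates for the cup are (213,210), an open steel rim holding off-white pieces; (243,204), the white jar; (272,201), the empty short beaker; and (234,155), the purple look-alike. I choose (213,210). The hopper is at (115,255) and the pan at (371,229). In the side view the cup is at (236,176) and the pan at (267,280).

```bash
cat > h.py <<'E'
import numpy as np, cv2
from plant import ctrl, sensors, optics
def cloud(d,p,T=None):
    v,u=np.mgrid[:384,:512]; K=p['mtx']
    c=np.stack([(u-K[0,2])/K[0,0]*d,(v-K[1,2])/K[1,1]*d,d],-1)
    if T is not None: return c@T[:3,:3].T+T[:3,3]
    return (c-p['t'])@p['R']
def ray(n,u,v,z):
    p=optics.camera_params(n); K=p['mtx']; r=p['R'].T@np.array([(u-K[0,2])/K[0,0],(v-K[1,2])/K[1,1],1]); o=-p['R'].T@p['t']
    return o+r*(z-o[2])/r[2]
def look():
    s=sensors.read_state(); im,d=optics.grab_frame("wrist"); p=optics.camera_params("wrist")
    T=np.eye(4); T[:3,:3]=s['eef_rot']; T[:3,3]=s['eef_pos']
    return im,d,cloud(d,p,T@p['T_tool_cam'])
def box(X,win,z0,z1):
    x0,x1,y0,y1=win; m=(X[...,0]>x0)&(X[...,0]<x1)&(X[...,1]>y0)&(X[...,1]<y1)&(X[...,2]>z0)&(X[...,2]<z1)
    P=X[m]; (c,wh,a)=cv2.minAreaRect(P[:,:2].astype(np.float32))
    return len(P),np.round(c,1),np.round(wh,1),round(a,1),P.mean(0).round(1)
E
python3 - <<'E'
from h import *
for n in("top","side"):
    f=np.load(f"pics/{n}0.npz"); X=cloud(f['d'],optics.camera_params(n))
    if n=="top":
        for k,(u,v,z) in dict(cup=(213,210,100),jar=(243,204,90),sb=(272,201,75),purple=(234,155,95),hop=(115,255,170),pan=(371,229,62),bottle=(183,135,210)).items(): print(k,ray(n,u,v,z).round(), X[v,u].round())
    c=ray("top",213,210,100);h=ray("top",115,255,170);p=ray("top",371,229,62)
    w=lambda c,r:(c[0]-r,c[0]+r,c[1]-r,c[1]+r)
    print(n,"cup",box(X,w(c,45),92,110)); print("hop",box(X,w(h,85),160,180)); print("pan",box(X,w(p,80),57,68)); print("housing",box(X,w(p,130),38,54)); print("table z",np.median(X[...,2][(abs(X[...,2])<15)]))
    print("rack",box(X,w(c-[0,60,0],150),40,56))
im=np.load("pics/top0.npz")['im'][185:240,190:300]
cv2.imwrite("pics/crop0.png",cv2.resize(im,None,fx=6,fy=6,interpolation=cv2.INTER_CUBIC)[:,:,::-1])
E
```

```text
cup [569. 108. 100.] [575. 114.  53.]
jar [583.  33.  90.] [583.  33.  93.]
sb [591. -41.  75.] [602. -43.   4.]
purple [711.  53.  95.] [736.  60.   2.]
hop [461. 328. 170.] [464. 370.  51.]
pan [ 514. -293.   62.] [ 514. -294.   59.]
bottle [732. 163. 210.] [731. 163. 211.]
top cup (100, array([568.3, 108.8]), array([58.1, 58.2]), 22.0, array([569.3, 109.9,  98. ]))
hop (530, array([460.8, 350.3]), array([122.2, 120. ]), 73.2, array([460.8, 345.1, 167.9]))
pan (1765, array([ 513.8, -293.4]), array([122. , 122.5]), 10.1, array([ 513.2, -293.3,   60.8]))
housing (2683, array([ 499.6, -289.8]), array([171.1, 180.3]), 75.7, array([ 486.4, -283. ,   44.8]))
table z -1.073886171143597
rack (865, array([636.9,  53.8]), array([199.1, 253.3]), 9.4, array([588.8,  47.6,  47.8]))
side cup (78, array([571.5, 106.4]), array([60.3, 56.4]), 69.9, array([570.9, 105.1,  96.6]))
hop (229, array([463.7, 348. ]), array([129.1, 120.2]), 74.3, array([464.2, 340.4, 166. ]))
pan (1392, array([ 517.2, -296.1]), array([124.3, 122.2]), 81.5, array([ 516.4, -298.8,   60.3]))
housing (2147, array([ 502.8, -293.2]), array([172.6, 180.6]), 76.1, array([ 485.5, -307.3,   44.3]))
table z -1.4698915090693354
rack (609, array([636.6,  40.6]), array([191.6, 242. ]), 9.3, array([594.5,  10.6,  47.2]))
```

View pics/crop0.png

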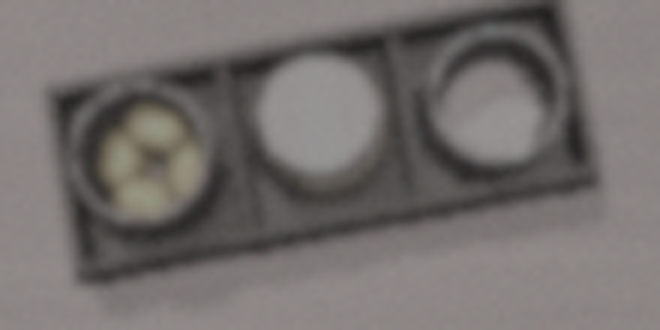

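The crop confirms it: four or more pieces are visible in the left vessel at crop (150,155), the jar lid is at (320,115) and the empty beaker at (500,95). Plan: grip from above to weigh the cup. Then regrip it side-on at the pan and pour by rolling about the tool axis. I'll check feasibility first.

```bash
cat >> h.py <<'E'
CUP=np.array([570,107.5]); HOP=np.array([462.3,349.]); PAN=np.array([515.5,-294.7])
def down(yaw,f=1):
    y=f*np.array([np.cos(yaw),np.sin(yaw),0]); z=np.array([0,0,-1.]); return np.stack([np.cross(y,z),y,z],1)
def side(az,th=0,f=1,pitch=0):
    "tool z horizontal along azimuth az (pitched down), rolled th about z; f picks the half turn"
    z=np.array([np.cos(az)*np.cos(pitch),np.sin(az)*np.cos(pitch),-np.sin(pitch)]); y=f*np.array([-np.sin(az),np.cos(az),0])
    R=np.stack([np.cross(y,z),y,z],1); c,s=np.cos(th),np.sin(th)
    return R@np.array([[c,-s,0],[s,c,0],[0,0,1]])
def tcp(p,R,ahead=6): return np.asarray(p,float)-ahead*R[:,2]
E
python3 - <<'E'
from h import *
rad=np.deg2rad
for f in(1,-1):
    for p in((*CUP,77),(*PAN,160)):
        for yw in (0,9):
            q=ctrl.solve_ik(tcp(p,down(rad(yw),f)),down(rad(yw),f)); print("down",f,yw,p[0],None if q is None else np.round(q,2))
for nm,P,z in(("pan",PAN,110),("hop",HOP,245)):
  a0=np.arctan2(P[1],P[0])
  for da in(-60,-30,0,30,60):
    for f in(1,-1):
      out=[]
      for th in((0,) if nm=="pan" else (-140,-90,0,90,140)):
        R=side(a0+rad(da),rad(th),f); q=ctrl.solve_ik(tcp((*P,z),R),R); out.append(None if q is None else np.round(q,2).tolist())
      print(nm,da,f,out)
E
```

```text
down 1 0 570.0 [ 0.04  0.41  1.67 -0.    1.06  0.04]
down 1 9 570.0 [ 0.04  0.41  1.67 -0.    1.06 -0.12]
down 1 0 515.5 [-0.67  0.33  1.58 -0.    1.23 -0.67]
down 1 9 515.5 [-0.67  0.33  1.58 -0.    1.23 -0.82]
down -1 0 570.0 None
down -1 9 570.0 None
down -1 0 515.5 [-0.67  0.33  1.58 -0.    1.23  2.48]
down -1 9 515.5 [-0.67  0.33  1.58 -0.    1.23  2.32]
pan -60 1 [None]
pan -60 -1 [None]
pan -30 1 [[-0.34, 0.75, 2.11, 3.86, 1.36, 1.39]]
pan -30 -1 [[-0.34, 0.75, 2.11, 3.86, 1.36, -1.76]]
pan 0 1 [[-0.81, 0.74, 2.26, 2.84, 1.44, 1.61]]
pan 0 -1 [[-0.81, 0.74, 2.26, 2.84, 1.44, -1.53]]
pan 30 1 [[-1.17, 0.75, 2.11, 1.95, 1.46, 1.83]]
pan 30 -1 [[-1.17, 0.75, 2.11, 1.95, 1.46, -1.31]]
pan 60 1 [[-1.21, 0.83, 1.78, 1.42, 1.66, 2.09]]
pan 60 -1 [[-1.21, 0.83, 1.78, 1.42, 1.66, -1.05]]
hop -60 1 [None, None, None, None, None]
hop -60 -1 [None, None, None, None, None]
hop -30 1 [[0.83, 0.33, 2.23, 3.94, 1.14, -1.28], [0.83, 0.33, 2.23, 3.94, 1.14, -0.41], [0.83, 0.33, 2.23, 3.94, 1.14, 1.16], [0.83, 0.33, 2.23, 3.94, 1.14, 2.73], [0.83, 0.33, 2.23, 3.94, 1.14, -2.68]]
hop -30 -1 [[0.8
[... 577 characters left out ...]
03, 0.33, 2.23, 1.88, 1.37, 0.55], [-0.03, 0.33, 2.23, 1.88, 1.37, 2.12], [-0.03, 0.33, 2.23, 1.88, 1.37, -2.59], [-0.03, 0.33, 2.23, 1.88, 1.37, -1.72]]
hop 30 -1 [None, [-0.03, 0.33, 2.23, 1.88, 1.37, -2.59], [-0.03, 0.33, 2.23, 1.88, 1.37, -1.02], [-0.03, 0.33, 2.23, 1.88, 1.37, 0.55], [-0.03, 0.33, 2.23, 1.88, 1.37, 1.43]]
hop 60 1 [[-0.06, 0.52, 1.88, 1.43, 1.7, -0.14], [-0.06, 0.52, 1.88, 1.43, 1.7, 0.73], [-0.06, 0.52, 1.88, 1.43, 1.7, 2.3], [-0.06, 0.52, 1.88, 1.43, 1.7, -2.41], [-0.06, 0.52, 1.88, 1.43, 1.7, -1.54]]
hop 60 -1 [None, [-0.06, 0.52, 1.88, 1.43, 1.7, -2.41], [-0.06, 0.52, 1.88, 1.43, 1.7, -0.84], [-0.06, 0.52, 1.88, 1.43, 1.7, 0.73], [-0.06, 0.52, 1.88, 1.43, 1.7, 1.6]]
```

```bash
python3 - <<'E'
from h import *
R=down(np.deg2rad(9)); 
ctrl.move_ptp([570,107.5,230],R)
im,d,X=look(); cv2.imwrite("pics/w1.png",im[:,:,::-1])
print(sensors.read_state()['t'],sensors.read_state()['eef_pos'],sensors.read_state()['force'])
print("cup",box(X,(525,615,62,150),93,108)); print("jar",box(X,(540,630,-10,75),80,95)); print("rack",box(X,(500,640,-120,180),42,56))
E
```

```text
2.3833 [569.79859409 108.52695341 230.09424463] [0.48164546 0.45450132 0.46517051]
cup (799, array([572.1, 106.6]), array([59., 59.]), 79.5, array([572.5, 104.8,  99. ]))
jar (1810, array([587.1,  32.3]), array([50.8, 49.8]), 10.5, array([587. ,  34.2,  89.8]))
rack (3468, array([585.7,  34.8]), array([ 85.3, 230.5]), 9.3, array([581. ,  55.4,  49.7]))
```

View pics/w1.png

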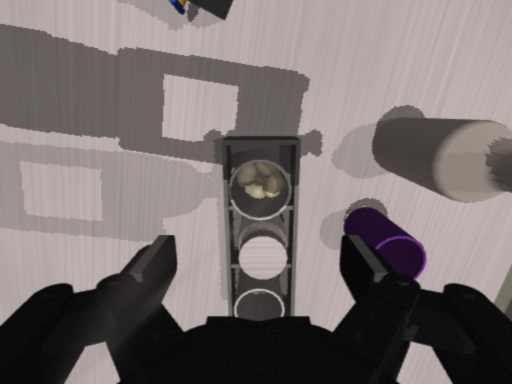

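The wrist view shows the cup with its pieces at (260,188), the jar at (263,256) and the fingers straddling the rack crosswise, clear of the purple cup at (385,245). Refined cup position: (572, 107). Next: grip, lift, weigh.

```bash
cat >> h.py <<'E'
def st(msg=""):
    s=sensors.read_state(); print(msg,round(s['t'],2),s['eef_pos'].round(1),'F',s['force'].round(1),'w',round(s['grip_width'],1),'g',round(float(s['grasp_force']),1))
E
python3 - <<'E'
from h import *
ctrl.move_l([572,106.8,83],vel=150,threshold=12) and print("contact!"); st("down")
ctrl.gripper_to(50,40); st("grip")
ctrl.move_l([572,106.8,86],vel=30); ctrl.move_l([572,106.8,240],vel=150); st("lift")
R=down(np.deg2rad(9))
im,d,X=look(); cv2.imwrite("pics/w2.png",im[:,:,::-1])
ctrl.move_l([515.5,-294.7,240],vel=200); st("over")
# cup underside is 83-5=78 below TCP -> contact at TCP z=140
ctrl.move_l([515.5,-294.7,150],vel=120); st()
print(ctrl.move_l([515.5,-294.7,134],vel=15,threshold=2.5)); st("set")
E
```

```text
down 3.52 [573.  106.9  84.1] F [-0.2 -0.  -0.5] w 85.1 g 0.0
grip 3.88 [572.7 106.8  84.5] F [-1.9 -0.   5.4] w 59.1 g 42.7
lift 5.31 [571.1 106.7 238.5] F [-0.7  0.6 -3.8] w 59.0 g 43.5
over 7.53 [ 515.7 -293.8  240. ] F [-0.2 -0.4 -2.4] w 59.3 g 43.5
 8.43 [ 516.2 -295.2  150.9] F [-0.2  0.2 -1.8] w 59.8 g 43.5
True
set 9.08 [ 515.4 -294.8  141.6] F [-0.5  0.9  4.9] w 59.2 g 43.8
```

View pics/w2.png

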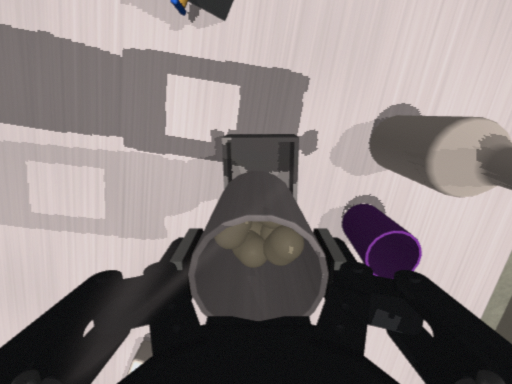

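The cup is held at (258,250) with the pieces inside, and it has now touched the pan. Next: release, retreat, let it weigh, and check.

```bash
python3 - <<'E'
from h import *
ctrl.gripper_to(85); st("open")
p=sensors.read_state()['eef_pos']
ctrl.move_l([p[0],p[1],290],vel=150); ctrl.hold(1.0)
im,d,X=look(); cv2.imwrite("pics/w3.png",im[:,:,::-1]); st()
print("cup",box(X,(460,575,-350,-240),140,170)); print("pan",box(X,(440,590,-370,-220),58,66))
# plan
PAN3=np.array([*PAN,117]); rad=np.deg2rad
for da in(30,45,60):
    az=np.arctan2(PAN[1],PAN[0])+rad(da); R=side(az,0,-1); o=[]
    for ah,z in((140,230),(140,117),(6,117),(6,270)): 
        q=ctrl.solve_ik(tcp((*PAN,z),R,ah),R); o.append(None if q is None else q.round(2).tolist())
    print("pan",da,o)
for az in(60,74,85):
    o=[]
    for th in(0,45,90,140,155):
        t=rad(th); R=side(rad(az),t,-1); L=np.array([np.sin(rad(az)),-np.cos(rad(az))])
        c=HOP+L*(-15-(40*np.sin(t)+30*np.cos(t))); q=ctrl.solve_ik(tcp((*c,245),R),R); o.append(None if q is None else q.round(2).tolist())
    print("hop",az,o)
E
```

```text
open 9.47 [ 514.2 -293.7  139.6] F [0.4 0.7 0.5] w 84.7 g 0.0
 11.67 [ 514.2 -293.7  290. ] F [ 0.4 -0.1  0.7] w 84.5 g 0.0
cup (1061, array([ 514.9, -294.7]), array([58.6, 58.9]), 78.2, array([ 515.5, -298.7,  153. ]))
pan (3874, array([ 517.2, -292.7]), array([122.6, 115. ]), 3.5, array([ 516.3, -277.5,   62.2]))
pan 30 [[-1.58, 0.32, 2.33, 1.56, 1.58, -1.08], [-1.58, 0.72, 2.24, 1.56, 1.57, -1.39], [-1.17, 0.73, 2.12, 1.95, 1.46, -1.3], [-1.17, 0.27, 2.2, 1.89, 1.33, -0.94]]
pan 45 [[-1.54, 0.45, 2.07, 1.38, 1.7, -0.97], [-1.54, 0.75, 2.01, 1.35, 1.66, -1.19], [-1.22, 0.76, 1.97, 1.65, 1.54, -1.16], [-1.22, 0.38, 2.04, 1.64, 1.51, -0.85]]
pan 60 [[-1.46, 0.59, 1.8, 1.26, 1.85, -0.87], [-1.46, 0.83, 1.74, 1.21, 1.79, -1.05], [-1.21, 0.82, 1.79, 1.43, 1.66, -1.04], [-1.21, 0.49, 1.85, 1.45, 1.69, -0.78]]
hop 60 [[0.1, 0.25, 2.36, 2.13, 1.27, -1.13], [0.14, 0.24, 2.39, 2.17, 1.26, -0.36], [0.12, 0.24, 2.37, 2.15, 1.26, 0.43], [0.05, 0.27, 2.32, 2.07, 1.29, 1.35], [0.03, 0.29, 2.3, 2.05, 1.29, 1.62]]
hop 74 [[-0.03, 0.32, 2.25, 1.78, 1.44, -1.01], [-0.02, 0.29, 2.29, 1.8, 1.43, -0.24], [-0.02, 0.3, 2.27, 1.79, 1.43, 0.55], [-0.05, 0.35, 2.19, 1.76, 1.44, 1.46], [-0.06, 0.36, 2.17, 1.75, 1.44, 1.73]]
hop 85 [[-0.07, 0.38, 2.13, 1.58, 1.56, -0.94], [-0.07, 0.36, 2.18, 1.58, 1.56, -0.18], [-0.07, 0.37, 2.16, 1.58, 1.56, 0.62], [-0.08, 0.42, 2.07, 1.58, 1.56, 1.53], [-0.08, 0.43, 2.04, 1.58, 1.56, 1.8]]
```

View pics/w3.png

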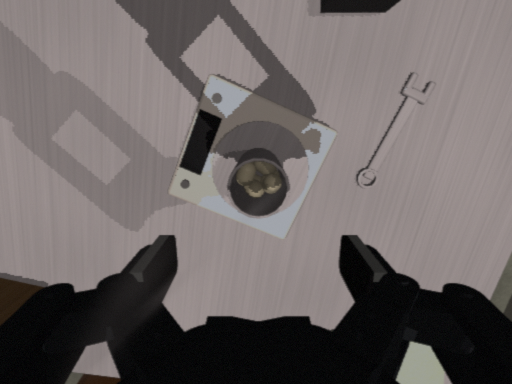

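The cup stands at (258,182) near the pan's middle, released, with its pieces inside. Now the side grip.

```bash
python3 - <<'E'
from h import *
C=np.array([515,-294.6]); az=np.arctan2(PAN[1],PAN[0])+np.deg2rad(45); R=side(az,0,-1)
ctrl.move_ptp(tcp((*C,230),R,140),R); st("pre")
print(ctrl.move_l(tcp((*C,117),R,140),vel=150,threshold=12)); st("low")
print(ctrl.move_l(tcp((*C,117),R),vel=120,threshold=8)); st("in")
im,d=optics.grab_frame("side"); cv2.imwrite("pics/s4.png",cv2.resize(im[200:350,150:350],None,fx=3,fy=3)[:,:,::-1])
E
```

```text
pre 12.92 [ 380.2 -331.6  230.2] F [-0.4 -1.  -0.4] w 85.0 g 0.0
False
low 13.82 [ 380.2 -331.5  117.5] F [-0.4 -0.4  0.8] w 85.0 g 0.0
False
in 15.08 [ 508.9 -296.6  117. ] F [-0.6 -0.7  0.6] w 85.1 g 0.0
```

View pics/s4.png

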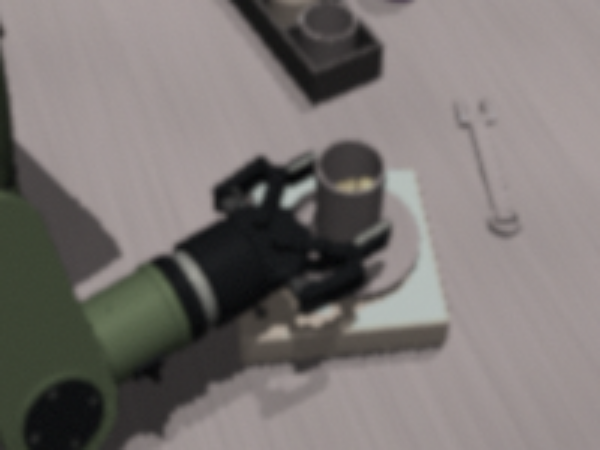

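The side view shows the open fingers on both sides of the cup (crop 350,200), nothing disturbed. Next: close, lift and carry upright to the hopper.

```bash
cat >> h.py <<'E'
AZH=np.deg2rad(74); LH=np.array([np.sin(AZH),-np.cos(AZH)])
def pour(th,z=245,lat=-15):
    t=np.deg2rad(th); R=side(AZH,t,-1); c=HOP+LH*(lat-(40*np.sin(t)+30*np.cos(t))); return tcp((*c,z),R),R
E
python3 - <<'E'
from h import *
ctrl.gripper_to(50,70); st("grip")
p=sensors.read_state()['eef_pos']; az=np.arctan2(PAN[1],PAN[0])+np.deg2rad(45)
ctrl.move_l([p[0],p[1],120],vel=30); st("l0"); ctrl.move_l([p[0],p[1],280],vel=150); st("lift")
P0,R0=pour(0)
Q=p*[1,1,0]+[0,0,280]; E=P0*[1,1,0]+[0,0,280]; Rm=side((az+AZH)/2,0,-1)
try: ctrl.move_l((Q+E)/2,Rm,vel=220); ctrl.move_l(E,R0,vel=220)
except ctrl.MotionError as e: print("ERR",e)
st("hop")
im,d,X=look(); cv2.imwrite("pics/w5.png",im[:,:,::-1])
im,d=optics.grab_frame("side"); s=cv2.resize(im[60:220,100:300],(600,480))
cv2.imwrite("pics/s5.png",s[:,:,::-1])
E
```

```text
grip 15.51 [ 509.  -296.4  117.1] F [-1.8  0.5  0.7] w 57.2 g 73.9
l0 15.76 [ 509.  -296.4  119.7] F [ 0.3  0.3 -3.2] w 57.1 g 74.2
lift 16.98 [ 508.8 -296.   279. ] F [ 0.5  0.2 -2.4] w 57.3 g 74.2
hop 20.27 [417.5 355.2 279.9] F [-0.5  0.2 -2.1] w 57.0 g 74.2
```

View pics/s5.png

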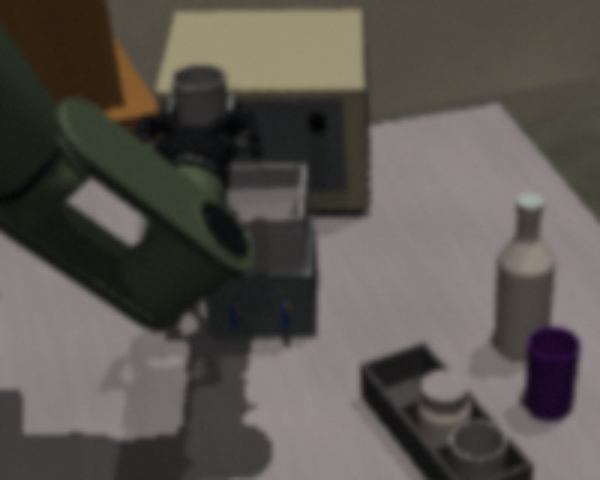

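The cup is upright at (200,95), level with the hopper's left edge. The hopper mouth is at (268,185) and the wrist is clear of the block. Now pouring.

```bash
python3 - <<'E'
from h import *
ctrl.move_l(pour(0)[0],vel=100); st("0")
for th in(40,65,80,90,100,110,120,130,140,150):
    P,R=pour(th); ctrl.move_ptp(P,R)
    if th in(90,110,130,150): st(th)
    if np.abs(sensors.read_state()['force']).max()>12: print("force!",th); break
    if th in (90,110,130): ctrl.hold(.3)
ctrl.hold(.5)
im,d,X=look(); cv2.imwrite("pics/w6.png",im[:,:,::-1])
im2,d=optics.grab_frame("top"); c=cv2.resize(im2[205:305,60:210],(600,400),interpolation=cv2.INTER_CUBIC); cv2.imwrite("pics/t6.png",c[:,:,::-1])
a=np.hstack([cv2.resize(im,(400,300)),cv2.resize(c,(400,300))]); cv2.imwrite("pics/c6.png",a[:,:,::-1]); st("end")
E
```

```text
0 20.88 [417.7 355.4 245.1] F [-0.4  2.  -2.2] w 56.7 g 74.2
90 22.72 [407.7 358.4 245. ] F [ 0.9  0.1 -1.9] w 56.9 g 74.3
110 23.6 [419.8 354.9 245. ] F [-0.3 -0.5 -1.2] w 56.9 g 74.4
130 24.48 [435.1 350.5 245. ] F [-0.3  0.8 -1.8] w 56.9 g 74.4
150 25.37 [451.7 345.8 245. ] F [-0.2 -0.4 -1.2] w 57.5 g 74.4
end 25.97 [451.9 345.7 245. ] F [ 0.3  0.4 -1. ] w 56.9 g 74.4
```

View pics/c6.png

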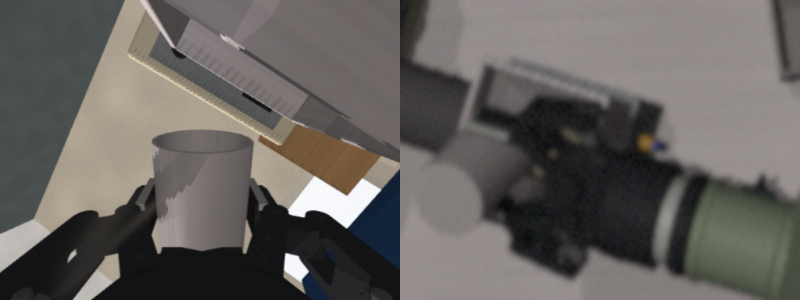

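The left half shows the cup inverted and still held. The right half shows its foot at (450,195) with the mouth over the hopper. The force change of about 1 N matches all the pieces leaving. I'll give it a small shake, then right it and inspect both the hopper and the cup.

```bash
python3 - <<'E'
from h import *
for th in(138,155,140,155): ctrl.move_ptp(*pour(th))
ctrl.hold(.3)
for th in(130,105,80,40,0): ctrl.move_ptp(*pour(th))
P,R=pour(0); ctrl.move_l(P+[0,0,35],vel=120)
b=P+[0,0,35]-[*(LH*60),0]
try: ctrl.move_l(b,vel=150)
except ctrl.MotionError as e: print(e)
ctrl.hold(.3); f=[]
for i in range(5): ctrl.hold(.05); f.append(sensors.read_state()['force'][2])
print("Fz",np.mean(f)); st("back")
im,d,X=look(); 
im2,d2=optics.grab_frame("top"); im3,_=optics.grab_frame("side")
c=cv2.resize(im2[215:300,70:170],(400,340),interpolation=cv2.INTER_CUBIC)
s=cv2.resize(im3[70:180,130:250],(400,340),interpolation=cv2.INTER_CUBIC)
cv2.imwrite("pics/c7.png",np.hstack([c,s])[:,:,::-1]); cv2.imwrite("pics/w7.png",im[:,:,::-1]); cv2.imwrite("pics/t7.png",im2[:,:,::-1])
E
```

```text
Fz -1.3464942250870335
back 32.2 [359.9 372.1 280. ] F [ 0.   0.  -1.6] w 56.8 g 74.5
```

View pics/c7.png

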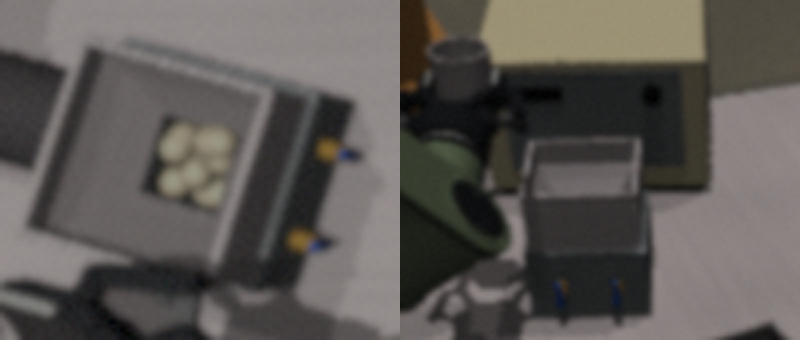

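The pieces lie in the hopper throat at (195,165). Fz of −1.35 N equals the empty cup's weight (0.14 kg), so the cup is empty. Now returning it to the pan.

```bash
python3 - <<'E'
from h import *
az=np.arctan2(PAN[1],PAN[0])+np.deg2rad(45); R=side(az,0,-1); C=np.array([515.5,-294.6])
G=tcp((*C,280),R); p=sensors.read_state()['eef_pos']
ctrl.move_l(pour(0)[0]+[0,0,35],vel=150)
p=sensors.read_state()['eef_pos']
ctrl.move_l((p+G)/2,side((az+AZH)/2,0,-1),vel=220); ctrl.move_l(G,R,vel=220); st("over")
ctrl.move_l([G[0],G[1],128],vel=130); ctrl.hold(.2)
print(ctrl.move_l([G[0],G[1],113],vel=12,threshold=2.5)); st("set")
ctrl.gripper_to(85); st("open")
B=sensors.read_state()['eef_pos']; ctrl.move_l(B-140*R[:,2],vel=120); st("away")
B=sensors.read_state()['eef_pos']; ctrl.move_l(B+[0,0,140],vel=150); ctrl.hold(.3)
im,_=optics.grab_frame("side"); im2,d2=optics.grab_frame("top"); X=cloud(d2,optics.camera_params("top"))
print("rim",box(X,(455,575,-350,-235),140,170))
a=cv2.resize(im,(400,300)); b=cv2.resize(im2,(400,300)); s=cv2.resize(im[220:340,200:360],(400,300),interpolation=cv2.INTER_CUBIC); t=cv2.resize(im2[185:290,310:450],(400,300),interpolation=cv2.INTER_CUBIC)
cv2.imwrite("pics/f.png",np.vstack([np.hstack([a,b]),np.hstack([s,t])])[:,:,::-1]); st()
E
```

```text
over 36.2 [ 509.7 -295.   279.7] F [ 0.4 -0.6 -0.5] w 56.8 g 74.5
True
set 38.61 [ 509.7 -296.1  117. ] F [-0.7  0.8  2.7] w 56.9 g 74.4
open 39.01 [ 509.5 -295.6  115.9] F [0.5 0.2 0.1] w 84.6 g 0.0
away 40.33 [ 374.7 -332.   115.9] F [ 0.9  0.1 -0.6] w 85.2 g 0.0
rim (182, array([ 513., -292.]), array([59.4, 56.8]), 87.2, array([ 513.5, -293.7,  151.8]))
 41.81 [ 374.7 -332.   255.6] F [ 0.2 -0.6  0.7] w 85.1 g 0.0
```

View pics/f.png

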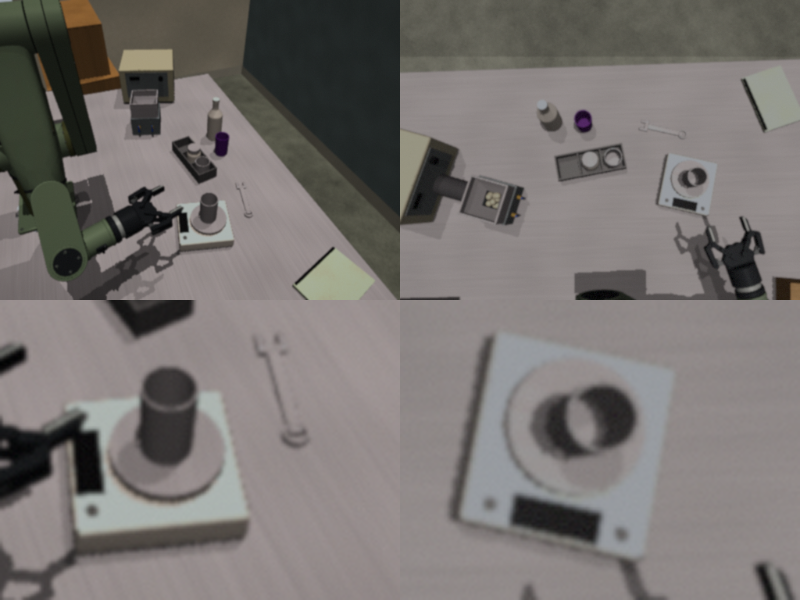

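The cup stands upright and empty on the pan at (168,420) and (592,420). The pieces are in the hopper at (492,200), none are spilled, and the bystanders are unmoved. Handing in.

```bash
python3 -c "
from plant import ctrl
print(ctrl.finish_job())"
```

```text
the job is handed in; nothing more can be done
None
```

I weighed the full cup on the pan, poured the pieces into the hopper, stood the empty cup upright on the pan again and let go, then handed the job in at about 42 s; the empty-cup weight and the final pictures show nothing left in the cup or spilled, though I did not count all eight pieces in the hopper.

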